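# Put the bur block away and walk the sticky sliding cover shut

## Task

Stand the blue bur block from the desk, left of the instrument case, upright in the empty middle bay of the open case, then slide the case's clear cover fully home towards you until both of its ends have snapped under their ball catches. The cover binds in its tracks as soon as one end runs ahead, so walk it shut with light pushes on its two black tabs in turn and never force it; keep the burs upright and leave the tape roll, the timer and the pouch alone.

Things in the scene. Friction and masses are not known exactly. Their poses are not given: they have to be found in the camera images.
- case: Bare metal case fixed on the desk, 150 (x) x 320 (y) x 66 mm; side bails to |y| = 175. Origin: centre of underside; +x its rear, away from the robot, +y its left. Front wall x = -75 to -70, top z = 55. A fixed deck (top z = 66.5) covers x = -10 to 75; lips of that height cover the tracks at |y| > 126. Desk shelf: front edge at world x = 0.60 m, 0.237 to 0.262 m up; keep the hand clear of it.
- bay (a point): Point on the floor (z = 8 mm of the case) of the case's empty middle bay, blue mat, |y| < 59 mm between two white dividers 22 mm high; 22 mm behind the front wall's inside. The bay is open from the front wall to the cover's front edge, 42 to 47 mm at the start: the bur block fits with its long side along the case's y. The side bays hold fixed dishes and a syringe.
- cover: Clear sliding cover with rubber edges, 70 (x) x 280 (y) x 6 mm, 0.5 to 0.8 kg, in tracks along the case's x, underside at z = 56 of the case. Origin: on its underside, mid-width, 40 mm behind its front edge; at x = 12 to 17 mm of the case when open, -31 home, against end stops. Side play, 2 to 3.4 mm, is not known: it yaws 0.03 to 0.06 rad, then wedges. Over 20 N from the robot spoils it.
- tab_left (a point): Rearmost point, at mid-height, of the left tab's polished round steel rib (12 mm across, 22 high, top 11 mm above this point) behind a black plate 30 mm wide at the cover's front edge, y = +98 mm. Push it along the case's -x with closed fingertips, just above the deck. 3 to 7 N moves this end 10 to 35 mm, till it wedges; a push on the other tab frees it. Home: x = -61 mm, z = 73 mm of the case.
- tab_right (a point): The same for the right tab, y = -98 mm on the cover.
- catch_l (a point): Top of the left ball catch: dark round housing with brass cap, 16 mm across, 12 high, on the left lip (x = -64.5, y = 133 mm of the case). About 9 mm before home the cover's left end meets its spring ball and stops until the left tab is pushed with some 8 to 13 N, no longer wedged; it then drops in and must be pushed on against the stop, where it stays.
- catch_r (a point): The same for the right end, y = -133 mm.
- bur_block: Blue bur stand, 30 (x) x 62 (y) x 22 mm, with thin burs standing on it to a height of 40 mm; 40 to 85 g; loose on the desk, left of the case. Origin: centre of its underside. Grip it from above across its 62 mm length, fingertips near the desk.
- tape_roll: Tan roll of tape, 69 mm across, 19 mm high, right of the case; leave alone. Origin: centre of its underside.
- timer: White minute timer with grey dial, 46 x 48 x 46 mm, left of the bur block; leave alone. Origin: centre of its underside.
- pouch: Flat sealed pouch with an instrument in it, 155 x 62 x 7 mm, far left near the desk's edge; leave alone. Origin: centre of its underside.

How it is judged:
By the outcome, as a careful person would: the job done as asked, in the order asked, and still so for the second after the job is handed in, with the robot touching nothing.
It also fails if it takes over 64 s, if anything falls off the work surface, if the arm or the gripper's body presses on something with over 40 N, if the wrist force passes 120 N, or if a joint passes its speed limit or range.

## Robot

A 6-joint arm with a two-finger parallel gripper is mounted at the origin on a cart in front of the work surface, level with it; the furniture and walls round the work are solid. World frame = base frame: x ahead of the robot, y to its left, z up, the work surface at z = 0. Lengths are in m, angles in rad, forces in N, time in s.
With the tool pointing down it reaches from about 0.425 to 0.95 m from the base axis. Payload 3.5 kg.
Tool frame: the origin (TCP) lies between the finger pads; the fingertips stand bot.nose_length ahead of it and the grasp point (between the pads) lies 6 mm ahead of it (bot.nose_length is the distance from the TCP to the fingertips, in m); z points along the fingers, y is the line along which they close (so a half turn about z gives the same grasp; the last joint's range is limited). The gripper opens to 85 mm and grips with 20 to 120 N. Pads are 22 mm wide; open, the fingers measure 114 mm over their backs; the gripper's body (76 mm by 85 mm) begins 54 mm behind the grasp point. The pads swing forward as they close: fully open they stand 13 mm farther back than shut.
Start: joints at [-1.448, 0.286, 1.577, -0, 1.279, -0.15], TCP at [0.182, -0.65, 0.256] pointing down, gripper open.
Joint ranges: [-2.77, 2.77], [-0.9, 2.22], [0.21, 2.48], [-1.53, 4.67], [0.24, 2.81], [-2.84, 2.84]. Speed limits (rad/s): [2.79, 2.79, 3.14, 3.14, 3.14, 3.14].

## Interface

Orientations are given as a unit quaternion [x, y, z, w].
In Python, from bench import readout, cams, bot gives the robot as it stands.
- The arm moves only by the tool servo_tool, never from a script. Its argument "plan" is one flat list of numbers, 6 for each row, row after row: the shift along the tool's x, y, z in mm, then the turn, a rotation vector about the tool's x, y, z in degrees. A call has 1 to 20 rows; each row shifts and turns the commanded pose from where the row before left it, along the tool's axes as they then stand; what a row does not reach is not made up. A row lasts 1/10 s, in which the tool goes at most 50 mm and 8.59 degrees, less where a joint would pass 70% of its speed; a pose out of reach is approached as far as the arm can. A call is refused whole if a number of a shift passes 50 or a number of a turn 8.59, either way. A call with a gripper value outside its range is refused whole. "grip" is the opening, from 0 (shut) to 1 (fully open), set as the call begins (left out, the last holds). The fingers move at their own pace and stop on an object; the grip force is fixed at half the most. Time passes only in rows, so rows that do not move let the fingers close. It gives the time, the measured TCP pose, the force, the opening and the grip force at its end, in the units of the state.
- readout.observe(): the state, without advancing time (a new reading comes with each control period).
- cams.get_image(name): name is "scene" or "side" or "wrist"; returns a dict with "color" (480x640x3 uint8, red, green, blue), "z_map" (480x640 float32, m along the optical axis (not along the pixel's ray), 0 where there is no reading), "camera_matrix" (3x3 intrinsics, pixels), "extrinsics" (4x4, takes a point from world to camera coordinates); the wrist camera has in their place "hand_eye" (4x4, takes a point from camera to tool coordinates, whose origin is the TCP and whose axes are the flange's). Camera axes: x right, y up, looking along -z (the intrinsics and any distortion apply to the point x, -y, -z); pixel columns grow to the right and rows downward; lengths in m; the calibration is good to about 2 mm. A picture is of the moment at which its call begins: read the wrist's pose just before it.
- bot.hand_in(): hands the job in; it is judged then, once.
The state is a dict: "clock": time; "joint_pos": joint angles; "joint_vel": joint speeds; "joint_efforts": joint torques, N m; "tool_pos": TCP position; "tool_rot": TCP orientation; "ft_force": force on the tool from outside, world axes, zero at the start; "moment": the same for the moment, N m; "opening": opening from 0.0 (shut) to 1.0 (fully open); "gripper_force": force on a finger pad.
Only numpy, scipy, OpenCV 4.12 (cv2) and the standard library are available. Lean on these libraries where they do the work, as an engineer would, in place of code of your own. Each camera call takes 0.05 s, during which the arm holds its last target. There are 200 camera calls.

## Working session

There is one attempt and no reset: what is moved stays moved. The work goes in short steps, Python scripts to look and compute and a tool call to move; the robot and the scene stay as the last step left them, time stands still between calls to the robot, and variables do not carry over. Pictures are saved under pics/ and viewed, at most 10 in all, crops included, and the job is handed in when it is done.

Besides the shell and the picture viewer there is one more tool, called after ">>>" as name(argument=value, ...) on one line, values as JSON. servo_tool: Moves the arm, as the interface text tells. Its arguments: {"type":"object","properties":{"plan":{"type":"array","items":{"type":"number"}},"grip":{"type":"number"}},"required":["plan"]}

```bash
mkdir -p pics; ls
cat > h.py <<'E'
import numpy as np, cv2
from bench import readout, cams, bot
from scipy.spatial.transform import Rotation as R
def grab(n):
    s=readout.observe(); d=cams.get_image(n); K=d["camera_matrix"]
    if n=="wrist":
        T=np.eye(4); T[:3,:3]=R.from_quat(s["tool_rot"]).as_matrix(); T[:3,3]=s["tool_pos"]; C=T@d["hand_eye"]
    else: C=np.linalg.inv(d["extrinsics"])
    return d,K,C
def depthpts(d,K,C):
    z=d["z_map"]; v,u=np.mgrid[:480,:640]
    x=(u-K[0,2])/K[0,0]*z; y=-(v-K[1,2])/K[1,1]*z
    P=np.stack([x,y,-z],-1)@C[:3,:3].T+C[:3,3]; P[z==0]=np.nan
    return P
def onplane(u,v,K,C,h):
    r=C[:3,:3]@np.array([(u-K[0,2])/K[0,0],-(v-K[1,2])/K[1,1],-1]); return C[:3,3]+r*(h-C[2,3])/r[2]
def save(im,f): cv2.imwrite("pics/"+f,cv2.cvtColor(im,cv2.COLOR_RGB2BGR))
E
python3 - <<'E'
from h import *
s=readout.observe(); print(s, bot.nose_length)
for n in("scene","side"):
    d,K,C=grab(n); save(d["color"],n+"0.png"); np.savez(n+"0.npz",c=d["color"],z=d["z_map"],K=K,C=C); print(n,K,C.round(3), [k for k in d])
E
```

```text
pics
{'clock': 0.0, 'joint_pos': array([-1.44801860e+00,  2.87227112e-01,  1.57817029e+00, -4.54643597e-07,
        1.27863599e+00, -1.49977774e-01]), 'joint_vel': array([ 0.00115608,  0.00097813, -0.00140931,  0.00033698, -0.00055843,
       -0.00135014]), 'joint_efforts': array([ 1.43633668e-03, -4.05982876e+01, -2.92624587e+01, -9.67778033e-05,
        5.84724054e-03,  1.36266294e-06]), 'tool_pos': array([ 0.18180375, -0.64942931,  0.25490979]), 'tool_rot': array([ 9.90714212e-01,  1.35955362e-01,  1.63789912e-05, -1.22026242e-03]), 'ft_force': array([-0.25683345, -0.18151666,  0.52444033]), 'moment': array([ 0.01530038, -0.00602145,  0.00487199]), 'gripper_force': 0.0, 'opening': 0.9965797935278582} 0.025
scene [[472.93959302   0.         320.33056746]
 [  0.         472.93959302 240.33435986]
 [  0.           0.           1.        ]] [[-0.645  0.574 -0.504 -0.085]
 [-0.764 -0.495  0.414  0.572]
 [-0.012  0.652  0.758  0.975]
 [ 0.     0.     0.     1.   ]] ['color', 'z_map', 'camera_matrix', 'extrinsics']
side [[559.63653961   0.         317.84506375]
 [  0.         559.63653961 250.14319649]
 [  0.           0.           1.        ]] [[-0.997 -0.05   0.052  0.583]
 [ 0.068 -0.398  0.915  1.385]
 [-0.025  0.916  0.401  0.654]
 [ 0.     0.     0.     1.   ]] ['color', 'z_map', 'camera_matrix', 'extrinsics']
```

View pics/scene0.png

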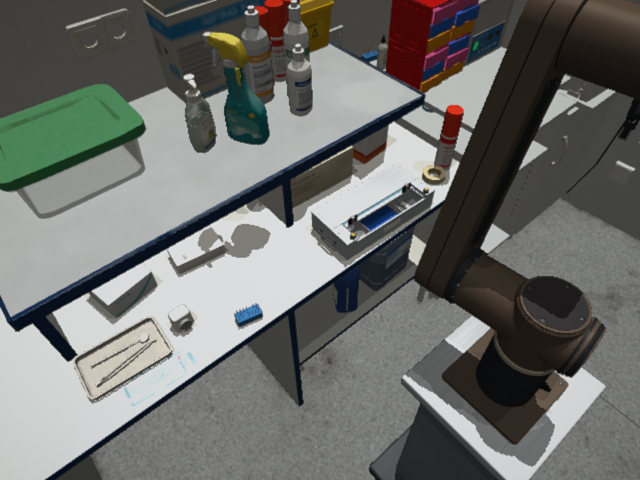

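View pics/side0.png

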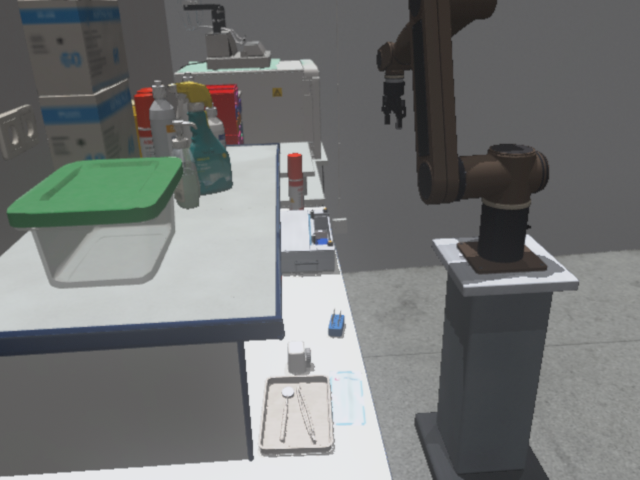

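The scene view shows the bur block at (248,315), the case around (373,215) with its blue mat at (378,217), the tape roll at (433,173), the timer at (180,317) and the pouch at (160,375). The side view shows the block at (337,324) and the case at (308,240).

Run:
```python
from h import *
for n in("scene","side"):
    f=np.load(n+"0.npz"); c=f["c"];K=f["K"];C=f["C"]; P=depthpts({"z_map":f["z"]},K,C)
    hsv=cv2.cvtColor(c,cv2.COLOR_RGB2HSV)
    m=cv2.inRange(hsv,(98,140,60),(125,255,255)); 
    k,l,st,ce=cv2.connectedComponentsWithStats(m)
    for i in range(1,k):
        if st[i,4]<25: continue
        p=P[l==i]; p=p[~np.isnan(p[:,0])]
        u,v=ce[i]
        if len(p) and 0.3<np.median(p[:,0])<0.62: 
            print(n,st[i],ce[i].round(1),np.median(p,0).round(3),np.percentile(p,[3],0).round(3),np.percentile(p,[97],0).round(3),"ray z=.011",onplane(u,v,K,C,.011).round(3))
    # case top: points with z .04-.1 , xy region
    q=P.reshape(-1,3); ok=(q[:,2]>.058)&(q[:,2]<.072)&(q[:,0]>.3)&(q[:,0]<.7)&(q[:,1]>-.5)&(q[:,1]<.3)
    q=q[ok]; print(len(q),q.min(0),q.max(0)); 
    print(cv2.minAreaRect((q[:,:2]*1000).astype(np.float32)))
    im=c[140:300,300:460] if n=="scene" else c[190:350,240:400]
    save(cv2.resize(im,(560,560),interpolation=cv2.INTER_CUBIC),n+"c.png")
im=np.hstack([cv2.imread("pics/scenec.png"),cv2.imread("pics/sidec.png")]); cv2.imwrite("pics/both.png",cv2.resize(im,(800,400)))
```

```text
scene [366 210  31  20 212] [380.8 219.5] [ 0.506 -0.133  0.009] [[ 0.495 -0.181  0.005]] [[ 0.517 -0.089  0.013]] ray z=.011 [ 0.505 -0.132  0.011]
scene [ 11 272  84  49 183] [ 45.6 299.5] [0.604 0.654 0.264] [[0.601 0.567 0.261]] [[0.607 0.708 0.267]] ray z=.011 [0.85  0.678 0.011]
scene [235 305  27  19 233] [247.7 313.9] [0.485 0.328 0.022] [[0.471 0.301 0.019]] [[0.503 0.353 0.026]] ray z=.011 [0.493 0.325 0.011]
3598 [ 0.45186964 -0.45553681  0.05803297] [0.69999488 0.0816005  0.0719486 ]
((577.04296875, -186.56723022460938), (540.4403686523438, 246.1213836669922), 88.49652862548828)
side [317 239  10   5  43] [322. 241.] [ 0.481 -0.164  0.006] [[ 0.469 -0.181  0.002]] [[ 0.494 -0.145  0.008]] ray z=.011 [ 0.482 -0.149  0.011]
1598 [ 0.45405403 -0.44275212  0.05801423] [0.60419906 0.0435288  0.07199766]
((531.0467529296875, -199.276123046875), (483.6109924316406, 149.7880859375), 88.0306167602539)
```

View pics/both.png

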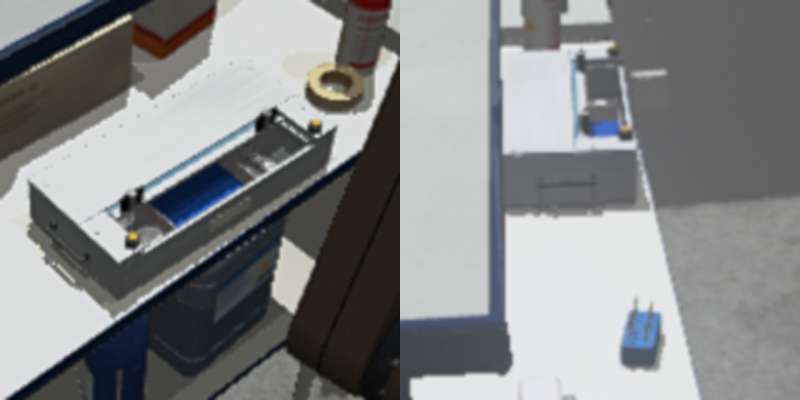

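The crops show the case with its rear deck, the two black tabs and the brass catches. The blue mat lies between the dividers, and the block is clear on the desk. I'm moving above the block.

>>> servo_tool(plan=[0,0,0,0,0,7.8,0,0,0,0,0,7.8,32,-36,0,0,0,0,32,-36,0,0,0,0,32,-36,0,0,0,0,32,-36,0,0,0,0,32,-36,0,0,0,0,32,-36,0,0,0,0,32,-36,0,0,0,0,32,-36,0,0,0,0,32,-36,0,0,0,0,0,-49,0,0,0,0,0,-49,0,0,0,0,0,-49,0,0,0,0,0,-49,0,0,0,0])

```text
clock: 1.6
tool_pos: [0.4691, -0.1278, 0.2558]
tool_rot: [1.0, 0.0, -0.0, -0.0]
ft_force: [0.3, 0.9, 0.1]
opening: 1.0
gripper_force: 0.0
```

Run:
```python
from h import *
s=readout.observe(); d,K,C=grab("wrist"); save(d["color"],"w1.png"); np.savez("w1.npz",c=d["color"],z=d["z_map"],K=K,C=C); print(s["tool_pos"],C.round(3),K.round(1))
```

```text
[ 0.469055   -0.12783366  0.2557799 ] [[ 0.001  0.965  0.263  0.536]
 [-1.     0.001 -0.    -0.129]
 [-0.001 -0.263  0.965  0.374]
 [ 0.     0.     0.     1.   ]] [[401.2   0.  315.1]
 [  0.  401.2 240.6]
 [  0.    0.    1. ]]
```

View pics/w1.png

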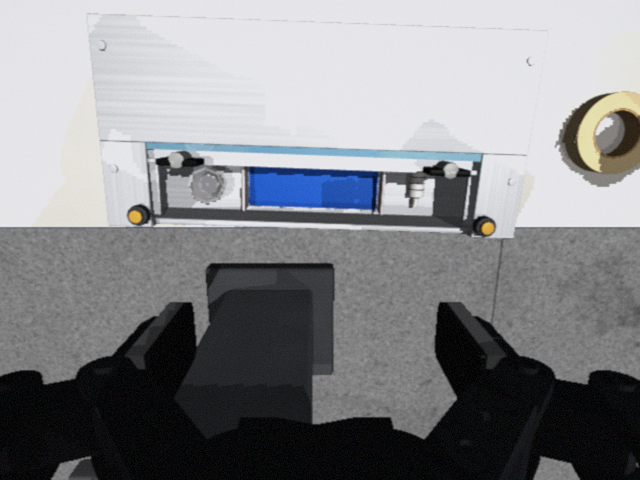

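>>> servo_tool(plan=[0,-49,0,0,0,0,0,-49,0,0,0,0,0,-49,0,0,0,0,0,-49,0,0,0,0,0,-49,0,0,0,0,0,-49,0,0,0,0,0,-49,0,0,0,0,0,-49,0,0,0,0,0,-49,0,0,0,0,0,-15,0,0,0,0,0,0,0,0,0,0,0,0,0,0,0,0])

```text
clock: 2.85
tool_pos: [0.4692, 0.3254, 0.2557]
tool_rot: [1.0, 0.0, -0.001, 0.001]
ft_force: [-0.2, -0.1, 0.2]
opening: 0.998
gripper_force: 0.0
```

The wrist view shows the case almost square to the tool. The brass catches are at (138,215) and (486,227), the steel ribs at (178,159) and (451,170), and the mat at x 248–378. Next I'm measuring the block and the case.

```bash
cat >> h.py <<'E'
def caps(c,K,C,h=.0785):
    m=cv2.inRange(cv2.cvtColor(c,cv2.COLOR_RGB2HSV),(12,170,150),(25,255,255)); k,l,st,ce=cv2.connectedComponentsWithStats(m)
    i=[j for j in range(1,k) if st[j,4]>30]; i=sorted(i,key=lambda j:-st[j,4])[:3]
    return [(ce[j].round(1),st[j,4],onplane(*ce[j],K,C,h)[:2].round(4)) for j in i]
E
python3 - <<'E'
from h import *
f=np.load("w1.npz"); K,C,c=f["K"],f["C"],f["c"]; P=depthpts({"z_map":f["z"]},K,C)
print(caps(c,K,C))
for u,v in((138,215),(486,227),(178,159),(451,170),(313,190),(300,80),(310,151),(310,157)): print((u,v),P[v,u].round(4))
hsv=cv2.cvtColor(c,cv2.COLOR_RGB2HSV); m=cv2.inRange(hsv,(105,180,60),(125,255,255)); m[:140]=0
q=cv2.findContours(m,0,2)[0]; q=max(q,key=cv2.contourArea); B=cv2.boxPoints(cv2.minAreaRect(q)); print("mat",[onplane(*b,K,C,.008)[:2].round(4) for b in B])
s=readout.observe(); d,K,C=grab("wrist"); save(d["color"],"w2.png"); np.savez("w2.npz",c=d["color"],z=d["z_map"],K=K,C=C); P=depthpts(d,K,C)
m=cv2.inRange(cv2.cvtColor(d["color"],cv2.COLOR_RGB2HSV),(98,130,50),(125,255,255)); m[:100]=0
k,l,st,ce=cv2.connectedComponentsWithStats(m); i=1+np.argmax(st[1:,4]); p=P[l==i]; p=p[~np.isnan(p[:,0])]
print(st[i],ce[i],np.percentile(p,[2,50,98],0).round(4))
t=p[(p[:,2]>.018)&(p[:,2]<.026)]; print("block top",len(t),np.median(t,0),cv2.minAreaRect((t[:,:2]*1000).astype(np.float32)))
f=np.load("w1.npz")
E
```

```text
[(array([134.9, 216.5]), np.int32(86), array([0.4745, 0.0068])), (array([487.1, 228.3]), np.int32(82), array([ 0.4656, -0.2586]))]
(138, 215) [0.4758 0.0042 0.0788]
(486, 227) [ 0.4666 -0.2577  0.0783]
(178, 159) [ 0.5173 -0.0309  0.0832]
(451, 170) [ 0.5098 -0.2252  0.085 ]
(313, 190) [ 0.4848 -0.1266  0.0098]
(300, 80) [ 0.5717 -0.1176  0.0669]
(310, 151) [ 0.5219 -0.1246  0.0631]
(310, 157) [ 0.5174 -0.1246  0.0618]
mat [array([ 0.4717, -0.0672]), array([ 0.5052, -0.0699]), array([ 0.5009, -0.1845]), array([ 0.4672, -0.1846])]
[ 278  163   72   46 2184] [313.18040293 185.43177656] [[0.4733 0.2974 0.0201]
 [0.4909 0.3262 0.0224]
 [0.5073 0.3544 0.0241]]
block top 2159 [0.49085334 0.32621491 0.02235518] ((490.04052734375, 326.1080017089844), (60.223873138427734, 29.665096282958984), 77.8834228515625)
```

View pics/w2.png

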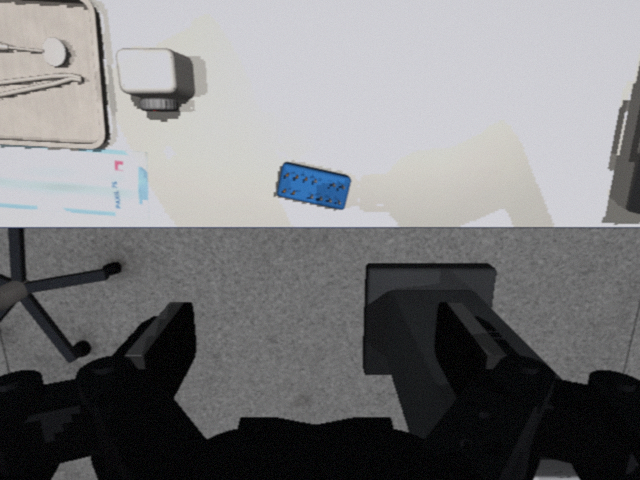

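The block is centred at (313,185), long axis tilted 12°. It sits at (0.490, 0.326) with its top at 22 mm. The timer and tray are clear of the fingers. I'm descending now.

>>> servo_tool(plan=[21,-1,0,0,0,6,0,0,0,0,0,6,0,0,45,0,0,0,0,0,45,0,0,0,0,0,45,0,0,0,0,0,45,0,0,0,0,0,20,0,0,0,0,0,20,0,0,0,0,0,9,0,0,0,0,0,0,0,0,0])

```text
clock: 3.9
tool_pos: [0.4899, 0.3255, 0.0262]
tool_rot: [0.994, -0.105, -0.001, 0.001]
ft_force: [-0.2, 0.0, 0.2]
opening: 0.999
gripper_force: 0.0
```

>>> servo_tool(plan=[0,0,0,0,0,0,0,0,0,0,0,0,0,0,0,0,0,0,0,0,0,0,0,0,0,0,0,0,0,0,0,0,0,0,0,0], grip=0.55)

```text
clock: 4.5
tool_pos: [0.492, 0.3277, 0.0295]
tool_rot: [0.995, -0.104, 0.002, -0.001]
ft_force: [-0.3, -0.6, 6.6]
opening: 0.705
gripper_force: 67.5
```

>>> servo_tool(plan=[0,0,-10,0,0,0,0,0,-30,0,0,0,0,0,-45,0,0,0,0,0,-45,0,0,-5,0,0,-30,0,0,-5,1,35,0,0,0,0,1,45,0,0,0,0,1,45,0,0,0,0,1,45,0,0,0,0,1,45,0,0,0,0,1,45,0,0,0,0,1,45,0,0,0,0,1,45,0,0,0,0,1,45,0,0,0,0,1,35,0,0,0,0,0,20,0,0,0,0,0,0,0,0,0,0,0,0,0,0,0,0])

```text
clock: 6.3
tool_pos: [0.4845, -0.1226, 0.1872]
tool_rot: [1.0, -0.018, -0.0, -0.0]
ft_force: [-0.5, 0.6, -0.2]
opening: 0.708
gripper_force: 66.7
```

Run:
```python
from h import *
s=readout.observe(); print(s["tool_pos"],R.from_quat(s["tool_rot"]).as_matrix().round(4).tolist(),s["ft_force"],s["opening"],bot.nose_length)
d,K,C=grab("wrist"); save(d["color"],"w3.png"); np.savez("w3.npz",c=d["color"],z=d["z_map"],K=K,C=C); print(caps(d["color"],K,C))
d2,K2,C2=grab("scene"); d3,K3,C3=grab("side")
P=depthpts(d2,K2,C2)
m=cv2.inRange(cv2.cvtColor(d2["color"],cv2.COLOR_RGB2HSV),(98,130,50),(125,255,255))
ok=(m>0)&(P[...,2]>.09)&(P[...,2]<.21)&(P[...,0]<.56); p=P[ok]; print("block",len(p),np.percentile(p,[2,50,98],0) if len(p) else 0)
im=np.hstack([cv2.resize(d["color"],(400,300)),cv2.resize(d2["color"][120:270,300:500],(400,300))]); 
im=np.vstack([im,np.hstack([cv2.resize(d3["color"][140:290,240:440],(400,300)),np.zeros((300,400,3),np.uint8)])]); save(im,"m3.png")
```

```text
[ 0.48449582 -0.12262959  0.18721916] [[0.9994, -0.0354, -0.0005], [-0.0354, -0.9994, 0.0009], [-0.0005, -0.0009, -1.0]] [-0.48357422  0.60670594 -0.23560163] 0.7081462788757265 0.025
[(array([542.3, 272. ]), np.int32(133), array([ 0.4658, -0.2586])), (array([ 98.8, 272.5]), np.int32(92), array([0.4747, 0.0067]))]
block 158 [[ 0.46503198 -0.14764851  0.16850375]
 [ 0.4705667  -0.1208796   0.17892208]
 [ 0.49202172 -0.09220017  0.18224432]]
```

View pics/m3.png

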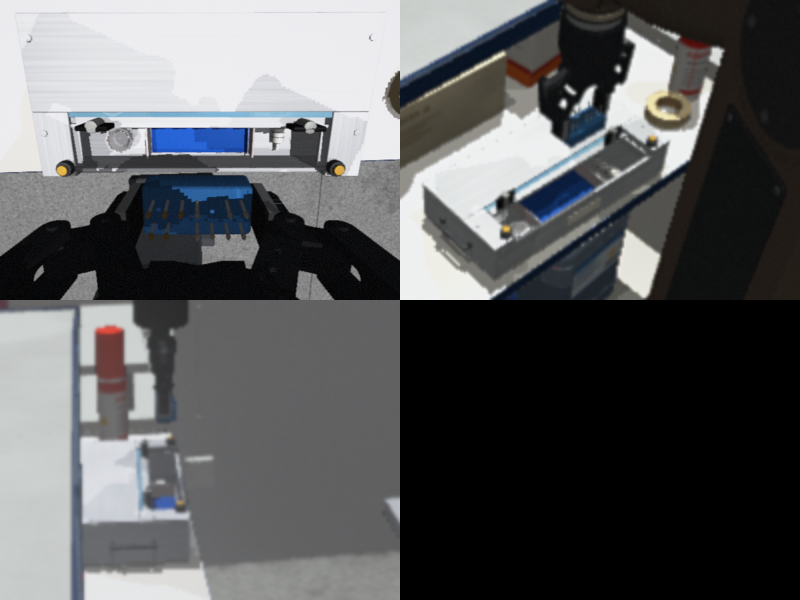

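The block is held level between the pads with its burs up, and the mat at (200,140) of the crop lies just ahead of it. I'm checking where the block sits relative to the TCP.

Run:
```python
from h import *
f=np.load("w3.npz"); K,C,c=f["K"],f["C"],f["c"]; P=depthpts({"z_map":f["z"]},K,C)
m=cv2.inRange(cv2.cvtColor(c,cv2.COLOR_RGB2HSV),(98,100,40),(125,255,255))
s=readout.observe(); Rm=R.from_quat(s["tool_rot"]).as_matrix(); 
ok=(m>0)&(P[...,2]>.1); p=(P[ok]-s["tool_pos"])@Rm; print(len(p),np.percentile(p,[1,10,50,90,99],0).round(4))
t=p[(p[:,2]>np.percentile(p[:,2],10))]; print(cv2.minAreaRect((t[:,:2]*1000).astype(np.float32)))
# world displacement to bay
for u in (0,):
    cl=np.array([.4746,.0067]);cr=np.array([.4657,-.2586]); y=(cl-cr)/np.linalg.norm(cl-cr); x=np.array([y[1],-y[0]]); o=(cl+cr)/2+.0645*x; bay=o-.048*x
    d=bay-s["tool_pos"][:2]; print("theta",np.degrees(np.arctan2(x[1],x[0])),"orig",o,"tool->bay in tool",(Rm.T@np.r_[d,0])*1000)
# rib, cover edge in case frame from w1
f=np.load("w1.npz"); K,C=f["K"],f["C"]; P=depthpts({"z_map":f["z"]},K,C)
for u,v in((178,159),(451,170)): print((P[v,u,:2]-o)@x,(P[v,u,:2]-o)@y,P[v,u,2])
```

```text
14256 [[-0.016  -0.0277  0.0057]
 [-0.0119 -0.0216  0.0064]
 [ 0.0038  0.002   0.0073]
 [ 0.0123  0.0251  0.0165]
 [ 0.0127  0.031   0.0246]]
((-2.2346105575561523, 1.7349529266357422), (30.62164878845215, 61.263427734375), 0.03572164475917816)
theta -1.92137683637673 orig [ 0.53461374 -0.12811256] tool->bay in tool [ 2.07540668e+00  4.75071427e+00 -3.26091277e-03]
-0.020606911108594382 0.09655194535183216 0.08319628486805941
-0.02155508503694579 -0.0979054886184441 0.0849583614026061
```

>>> servo_tool(plan=[4,3,0,0,0,0,0,0,40,0,0,0,0,0,40,0,0,0,0,0,40,0,0,0,0,0,15,0,0,0,0,0,8,0,0,0,0,0,5,0,0,0,0,0,0,0,0,0,0,0,0,0,0,0])

```text
clock: 7.35
tool_pos: [0.4899, -0.1264, 0.0406]
tool_rot: [1.0, -0.017, 0.001, 0.001]
ft_force: [0.8, 0.1, -1.0]
opening: 0.707
gripper_force: 66.7
```

>>> servo_tool(plan=[0,0,2,0,0,0,0,0,0,0,0,0])

```text
clock: 7.55
tool_pos: [0.4892, -0.1263, 0.038]
tool_rot: [1.0, -0.017, 0.001, 0.0]
ft_force: [-0.1, -0.7, -0.5]
opening: 0.709
gripper_force: 66.7
```

>>> servo_tool(plan=[0,0,1,0,0,0,0,0,0.5,0,0,0,0,0,0,0,0,0])

```text
clock: 7.85
tool_pos: [0.4893, -0.1263, 0.0374]
tool_rot: [1.0, -0.017, -0.0, -0.0]
ft_force: [-2.7, 2.0, 8.8]
opening: 0.706
gripper_force: 67.7
```

>>> servo_tool(plan=[0,0,0,0,0,0,0,0,0,0,0,0,0,0,0,0,0,0,0,0,0,0,0,0], grip=0.84)

```text
clock: 8.25
tool_pos: [0.4887, -0.126, 0.0356]
tool_rot: [1.0, -0.017, -0.0, -0.0]
ft_force: [0.3, 0.1, 0.2]
opening: 0.842
gripper_force: 0.0
```

>>> servo_tool(plan=[0,0,-5,0,0,0,0,0,-15,0,0,0,0,0,-35,0,0,0,0,0,-45,0,0,0,0,0,-45,0,0,0,0,0,0,0,0,0,0,0,0,0,0,0])

```text
clock: 8.95
tool_pos: [0.4895, -0.1264, 0.1826]
tool_rot: [1.0, -0.017, 0.002, 0.001]
ft_force: [0.5, 0.2, -1.1]
opening: 0.842
gripper_force: 0.0
```

Run:
```python
from h import *
s=readout.observe(); print(s["joint_pos"].round(3))
d,K,C=grab("wrist"); save(d["color"],"w4.png"); np.savez("w4.npz",c=d["color"],z=d["z_map"],K=K,C=C); print(caps(d["color"],K,C))
```

```text
[-0.454 -0.016  2.055  0.     1.1    1.152]
[(array([ 89.3, 284.2]), np.int32(159), array([0.4746, 0.0067])), (array([538.4, 283.6]), np.int32(156), array([ 0.4658, -0.2586]))]
```

View pics/w4.png

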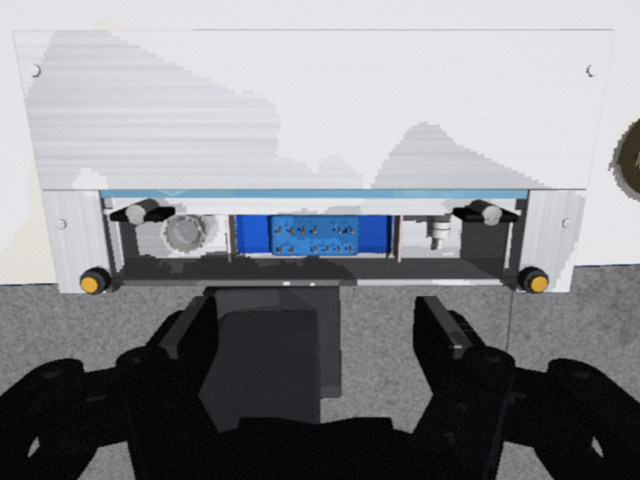

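The block stands upright in the bay at (315,234), burs up and inside the dividers. The ribs are at (145,210) and (492,212). I'll shut the fingers and turn the hand half round so the camera side faces away from the shelf.

>>> servo_tool(plan=[0,0,0,0,0,-8.58,0,0,0,0,0,-8.58,0,0,0,0,0,-8.58,0,0,0,0,0,-8.58,0,0,0,0,0,-8.58,0,0,0,0,0,-8.58,0,0,0,0,0,-8.58,0,0,0,0,0,-8.58,0,0,0,0,0,-8.58,0,0,0,0,0,-8.58,0,0,0,0,0,-8.58,0,0,0,0,0,-8.58,0,0,0,0,0,-8.58,0,0,0,0,0,-8.58,0,0,0,0,0,-8.58,0,0,0,0,0,-8.58,0,0,0,0,0,-8.58,0,0,0,0,0,-8.58,0,0,0,0,0,-8.58,0,0,0,0,0,-8.58], grip=0)

```text
clock: 11.0
tool_pos: [0.4874, -0.1254, 0.1781]
tool_rot: [0.087, 0.996, 0.001, -0.002]
ft_force: [-0.8, 0.1, -0.7]
opening: -0.003
gripper_force: 0.0
```

>>> servo_tool(plan=[0,0,0,0,0,-8.4,0,0,0,0,0,0,0,0,0,0,0,0])

```text
clock: 11.3
tool_pos: [0.4879, -0.1257, 0.1791]
tool_rot: [0.019, 1.0, 0.001, -0.002]
ft_force: [-0.5, 0.1, 0.7]
opening: 0.002
gripper_force: 0.0
```

```bash
cat >> h.py <<'E'
cl=np.array([.4746,.0067]);cr=np.array([.4658,-.2586]); yc=(cl-cr)/np.linalg.norm(cl-cr); xc=np.array([yc[1],-yc[0]]); oc=(cl+cr)/2+.0645*xc
def tocase(P): return np.concatenate([np.stack([(P[...,:2]-oc)@xc,(P[...,:2]-oc)@yc],-1),P[...,2:]],-1)*1000
E
python3 - <<'E'
from h import *
f=np.load("w4.npz"); Q=tocase(depthpts({"z_map":f["z"]},f["K"],f["C"]))
for sg in(1,-1):
    q=Q[(Q[...,2]>79)&(Q[...,2]<90)&(abs(Q[...,1]-sg*98)<18)&(abs(Q[...,0]+22)<20)]; print("rib/tab",len(q),np.percentile(q,[3,50,97],0).round(1))
s=readout.observe(); print(s["tool_pos"],np.degrees(R.from_quat(s["tool_rot"]).as_euler("xyz")),s["joint_pos"].round(2),s["opening"], tocase(s["tool_pos"]))
d,K,C=grab("wrist"); save(d["color"],"w5.png"); P=depthpts(d,K,C); Rm=R.from_quat(s["tool_rot"]).as_matrix()
T=(P-s["tool_pos"])@Rm*1000
t=T[(abs(T[...,0])<25)&(abs(T[...,1])<25)&(T[...,2]>5)&(T[...,2]<50)]; print("tip",len(t),np.percentile(t,[1,10,50,90,99],0).round(1) if len(t) else 0)
E
```

```text
rib/tab 758 [[-25.8  83.4  79.7]
 [-21.7  96.4  84.1]
 [-16.2 110.9  85.4]]
rib/tab 740 [[ -26.5 -111.    79.9]
 [ -22.4  -96.7   84.1]
 [ -16.8  -83.5   85.5]]
[ 0.48793249 -0.12568348  0.17908866] [ 1.79923540e+02 -1.75193661e-01  1.77852727e+02] [-0.45 -0.01  2.06 -0.    1.1  -1.99] 0.0024438351666012104 [-46.78609219   0.85423843 179.08865573]
tip 1219 [[  5.7 -13.7   5.1]
 [  6.  -11.    6.3]
 [  9.9  -0.7  11.5]
 [ 10.5  10.1  17.8]
 [ 10.8  12.7  20.9]]
```

View pics/w5.png

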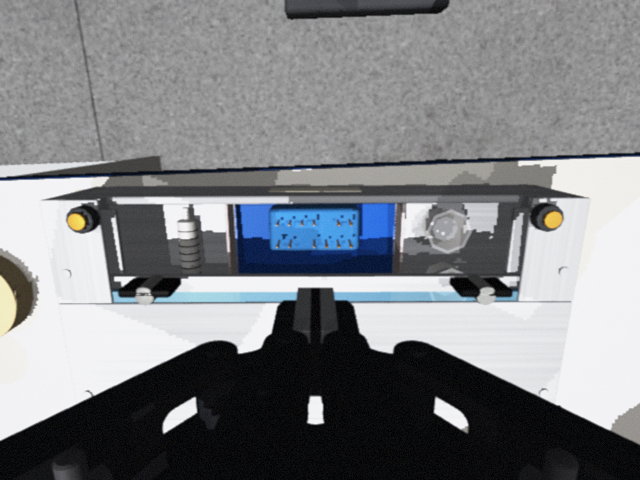

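The flipped view shows the closed tips at (317,290), the block upright at (315,228), and the tabs at (150,290) and (482,290). The tip front face is about 10.8 mm ahead of the TCP axis, and the ribs' rear is at case x ≈ -16. I'm going behind the left tab.

>>> servo_tool(plan=[-24,48,0,0,0,0,-24,48,0,0,0,0,0,0,40,0,0,0,0,0,25,0,0,0,0,0,12,0,0,0,0,0,0,0,0,0,0,0,0,0,0,0])

```text
clock: 12.05
tool_pos: [0.5371, -0.0387, 0.1046]
tool_rot: [0.018, 1.0, -0.0, 0.001]
ft_force: [1.0, 0.2, 0.4]
opening: 0.004
gripper_force: 0.0
```

```bash
cat > st.py <<'E'
from h import *
import sys
s=readout.observe(); print("case",tocase(s["tool_pos"]).round(1),"F case",np.r_[s["ft_force"][:2]@xc,s["ft_force"][:2]@yc,s["ft_force"][2]].round(1),"yaw",np.degrees(R.from_quat(s["tool_rot"]).as_euler("xyz"))[[0,1,2]].round(1),s["clock"])
if len(sys.argv)>1:
    d,K,C=grab("wrist"); Q=tocase(depthpts(d,K,C))
    for sg in(1,-1):
        q=Q[(Q[...,2]>81)&(Q[...,2]<88)&(abs(Q[...,1]-sg*98)<18)&(abs(Q[...,0]+40)<45)]
        print("tab",sg,len(q),np.percentile(q,[3,50,97],0).round(1).tolist() if len(q) else 0)
    print(caps(d["color"],K,C)); save(d["color"],sys.argv[1])
E
python3 st.py t1.png
```

```text
case [ -0.5  89.4 104.6] F case [1.  0.2 0.4] yaw [-1.80e+02  1.00e-01  1.78e+02] 12.05
tab 1 1740 [[-26.7, 84.1, 81.8], [-23.0, 97.2, 84.4], [-10.5, 111.6, 87.1]]
tab -1 0 0
[(array([442.2, 134.7]), np.int32(450), array([0.474 , 0.0071]))]
```

>>> servo_tool(plan=[0,8,5,0,0,0,0,0,5,0,0,0,0,0,0,0,0,0,0,0,0,0,0,0])

```text
clock: 12.5
tool_pos: [0.5368, -0.0302, 0.0938]
tool_rot: [0.017, 1.0, -0.0, -0.0]
ft_force: [0.7, 0.2, -0.2]
opening: -0.001
gripper_force: 0.0
```

>>> servo_tool(plan=[2,0,0,0,0,0,2,0,0,0,0,0,2,0,0,0,0,0,0,0,0,0,0,0])

```text
clock: 12.9
tool_pos: [0.5311, -0.0302, 0.0942]
tool_rot: [0.017, 1.0, -0.0, 0.001]
ft_force: [0.9, -0.4, -0.2]
opening: 0.0
gripper_force: 0.7
```

>>> servo_tool(plan=[2,0,0,0,0,0,2,0,0,0,0,0,2,0,0,0,0,0])

```text
clock: 13.2
tool_pos: [0.5255, -0.0301, 0.0943]
tool_rot: [0.017, 1.0, -0.0, 0.001]
ft_force: [3.2, -1.3, 0.3]
opening: -0.001
gripper_force: 1.8
```

>>> servo_tool(plan=[2,0,0,0,0,0,1,0,0,0,0,0])

```text
clock: 13.4
tool_pos: [0.5223, -0.0299, 0.0943]
tool_rot: [0.017, 1.0, -0.0, 0.001]
ft_force: [4.5, -0.5, -0.0]
opening: 0.001
gripper_force: 2.0
```

```bash
python3 st.py
```

```text
case [-15.6  97.7  94.3] F case [ 4.5 -0.3 -0. ] yaw [-1.80e+02  1.00e-01  1.78e+02] 13.4
```

>>> servo_tool(plan=[-17,0,0,0,0,0,0,-32,0,0,0,0,0,-32,0,0,0,0,0,-32,0,0,0,0,0,-32,0,0,0,0,0,-32,0,0,0,0,0,-32,0,0,0,0,0,0,0,0,0,0])

```text
clock: 14.2
tool_pos: [0.5311, -0.2248, 0.0934]
tool_rot: [0.019, 1.0, 0.0, -0.001]
ft_force: [-0.2, 0.3, 0.6]
opening: -0.0
gripper_force: 0.0
```

```bash
python3 st.py t2.png
```

```text
case [ -0.4 -96.8  93.4] F case [-0.2  0.3  0.6] yaw [ 1.800e+02 -1.000e-01  1.778e+02] 14.2
tab 1 0 0
tab -1 2504 [[-31.4, -111.7, 81.5], [-26.8, -98.3, 84.4], [-6.5, -85.0, 87.2]]
[(array([210.8, 127.6]), np.int32(31), array([ 0.4628, -0.2562]))]
```

>>> servo_tool(plan=[4,0,0,0,0,0,4,0,0,0,0,0,2,0,0,0,0,0,2,0,0,0,0,0,2,0,0,0,0,0])

```text
clock: 14.75
tool_pos: [0.5187, -0.2212, 0.0942]
tool_rot: [0.017, 1.0, -0.0, 0.001]
ft_force: [3.1, 0.9, 0.4]
opening: -0.0
gripper_force: 1.0
```

>>> servo_tool(plan=[2,0,0,0,0,0,2,0,0,0,0,0,2,0,0,0,0,0])

```text
clock: 15.05
tool_pos: [0.5125, -0.2216, 0.0941]
tool_rot: [0.017, 1.0, -0.0, 0.0]
ft_force: [3.2, 0.9, 1.0]
opening: 0.002
gripper_force: 1.3
```

>>> servo_tool(plan=[2,0,0,0,0,0,2,0,0,0,0,0])

```text
clock: 15.25
tool_pos: [0.5086, -0.2214, 0.0941]
tool_rot: [0.017, 1.0, -0.0, 0.001]
ft_force: [4.3, 0.8, 0.2]
opening: -0.0
gripper_force: 2.0
```

```bash
python3 st.py
```

```text
case [-22.9 -94.1  94.1] F case [4.3 0.9 0.2] yaw [-1.80e+02  1.00e-01  1.78e+02] 15.25
```

>>> servo_tool(plan=[2,0,0,0,0,0,2,0,0,0,0,0])

```text
clock: 15.45
tool_pos: [0.5044, -0.2213, 0.094]
tool_rot: [0.017, 1.0, -0.0, 0.0]
ft_force: [4.4, -0.4, 0.9]
opening: 0.002
gripper_force: 2.0
```

>>> servo_tool(plan=[-19,0,0,0,0,0,0,32,0,0,0,0,0,32,0,0,0,0,0,32,0,0,0,0,0,32,0,0,0,0,0,32,0,0,0,0,0,32,0,0,0,0,0,0,0,0,0,0])

```text
clock: 16.25
tool_pos: [0.5278, -0.0273, 0.0928]
tool_rot: [0.015, 1.0, 0.0, -0.003]
ft_force: [0.2, -0.4, -0.5]
opening: -0.001
gripper_force: 0.0
```

```bash
python3 st.py t3.png
```

```text
case [-10.2 100.5  92.8] F case [ 0.3 -0.4 -0.5] yaw [180.   -0.3 178.3] 16.25
tab 1 2531 [[-43.5, 84.9, 81.5], [-38.9, 98.4, 84.3], [-16.3, 111.9, 87.3]]
tab -1 0 0
[(array([417.5, 166.6]), np.int32(499), array([0.474 , 0.0071]))]
```

>>> servo_tool(plan=[5,-2,0,0,0,0,3,0,0,0,0,0,2,0,0,0,0,0,2,0,0,0,0,0,2,0,0,0,0,0,2,0,0,0,0,0])

```text
clock: 16.9
tool_pos: [0.5144, -0.0319, 0.0942]
tool_rot: [0.017, 1.0, -0.0, 0.001]
ft_force: [1.8, -1.0, -0.7]
opening: 0.004
gripper_force: 1.0
```

>>> servo_tool(plan=[2,0,0,0,0,0,2,0,0,0,0,0,2,0,0,0,0,0,2,0,0,0,0,0])

```text
clock: 17.3
tool_pos: [0.5061, -0.0312, 0.0942]
tool_rot: [0.017, 1.0, -0.0, 0.001]
ft_force: [2.9, -0.5, 0.6]
opening: -0.002
gripper_force: 1.3
```

```bash
python3 st.py
```

```text
case [-31.7  95.9  94.2] F case [ 2.9 -0.4  0.6] yaw [-1.80e+02  1.00e-01  1.78e+02] 17.3
```

>>> servo_tool(plan=[2,0,0,0,0,0,2,0,0,0,0,0])

```text
clock: 17.5
tool_pos: [0.5023, -0.0312, 0.0942]
tool_rot: [0.017, 1.0, -0.0, 0.001]
ft_force: [4.1, -0.8, -0.3]
opening: -0.001
gripper_force: 1.9
```

>>> servo_tool(plan=[-16,0,0,0,0,0,0,-32,0,0,0,0,0,-32,0,0,0,0,0,-32,0,0,0,0,0,-32,0,0,0,0,0,-32,0,0,0,0,0,-35,0,0,0,0,0,0,0,0,0,0])

```text
clock: 18.3
tool_pos: [0.5101, -0.2294, 0.0936]
tool_rot: [0.019, 1.0, 0.0, -0.001]
ft_force: [0.2, 1.1, 0.9]
opening: 0.0
gripper_force: 0.0
```

```bash
python3 st.py t4.png
```

```text
case [ -21.2 -102.    93.6] F case [0.2 1.2 0.9] yaw [ 1.800e+02 -1.000e-01  1.778e+02] 18.3
tab 1 0 0
tab -1 2491 [[-52.5, -113.2, 81.6], [-48.0, -99.0, 84.3], [-27.3, -85.3, 87.2]]
[]
```

>>> servo_tool(plan=[4,2,0,0,0,0,3,0,0,0,0,0,2,0,0,0,0,0,2,0,0,0,0,0,2,0,0,0,0,0,2,0,0,0,0,0])

```text
clock: 18.95
tool_pos: [0.4966, -0.2237, 0.0942]
tool_rot: [0.017, 1.0, -0.0, 0.001]
ft_force: [1.9, -0.2, -0.1]
opening: -0.002
gripper_force: 1.1
```

>>> servo_tool(plan=[2,0,0,0,0,0,2,0,0,0,0,0])

```text
clock: 19.15
tool_pos: [0.4925, -0.2239, 0.0942]
tool_rot: [0.017, 1.0, -0.0, 0.001]
ft_force: [1.9, 0.1, 0.6]
opening: 0.001
gripper_force: 1.3
```

```bash
python3 st.py
```

```text
case [-39.  -97.2  94.2] F case [1.9 0.2 0.6] yaw [-1.80e+02  1.00e-01  1.78e+02] 19.15
```

>>> servo_tool(plan=[2,0,0,0,0,0,1,0,0,0,0,0])

```text
clock: 19.35
tool_pos: [0.4896, -0.2239, 0.0942]
tool_rot: [0.017, 1.0, -0.0, 0.001]
ft_force: [4.3, 0.5, 0.5]
opening: 0.004
gripper_force: 2.3
```

>>> servo_tool(plan=[-14,0,0,0,0,0,0,32,0,0,0,0,0,32,0,0,0,0,0,32,0,0,0,0,0,32,0,0,0,0,0,32,0,0,0,0,0,35,0,0,0,0,0,0,0,0,0,0])

```text
clock: 20.15
tool_pos: [0.5082, -0.0264, 0.093]
tool_rot: [0.015, 1.0, 0.0, -0.002]
ft_force: [-0.3, 0.1, 0.1]
opening: 0.002
gripper_force: 0.0
```

```bash
python3 st.py t5.png
```

```text
case [-29.8 100.8  93. ] F case [-0.3  0.1  0.1] yaw [180.   -0.2 178.3] 20.15
tab 1 2529 [[-59.8, 84.5, 81.4], [-55.1, 98.0, 84.4], [-35.9, 111.7, 87.2]]
tab -1 0 0
[]
```

>>> servo_tool(plan=[4,-3,0,0,0,0,2,0,0,0,0,0,2,0,0,0,0,0,2,0,0,0,0,0,2,0,0,0,0,0])

```text
clock: 20.7
tool_pos: [0.4982, -0.0326, 0.0941]
tool_rot: [0.018, 1.0, -0.0, 0.001]
ft_force: [2.0, -0.6, -0.6]
opening: -0.001
gripper_force: 1.0
```

>>> servo_tool(plan=[1,0,0,0,0,0,1,0,0,0,0,0])

```text
clock: 20.9
tool_pos: [0.4963, -0.0321, 0.0942]
tool_rot: [0.017, 1.0, -0.0, 0.001]
ft_force: [1.1, -0.8, -0.6]
opening: -0.001
gripper_force: 1.1
```

```bash
python3 st.py
```

```text
case [-41.5  94.6  94.2] F case [ 1.2 -0.8 -0.6] yaw [-1.80e+02  1.00e-01  1.78e+02] 20.9
```

>>> servo_tool(plan=[1,0,0,0,0,0,0.5,0,0,0,0,0])

```text
clock: 21.1
tool_pos: [0.4951, -0.032, 0.0943]
tool_rot: [0.017, 1.0, -0.0, 0.001]
ft_force: [4.4, -1.9, -0.9]
opening: -0.002
gripper_force: 2.1
```

>>> servo_tool(plan=[1,0,0,0,0,0,0,0,0,0,0,0])

```text
clock: 21.3
tool_pos: [0.4945, -0.0319, 0.0944]
tool_rot: [0.017, 1.0, -0.0, 0.002]
ft_force: [5.6, -1.2, -1.0]
opening: 0.002
gripper_force: 2.7
```

>>> servo_tool(plan=[1,0,0,0,0,0,0,0,0,0,0,0])

```text
clock: 21.5
tool_pos: [0.4936, -0.0319, 0.0945]
tool_rot: [0.017, 1.0, -0.0, 0.002]
ft_force: [4.4, -1.5, -0.5]
opening: 0.003
gripper_force: 2.4
```

>>> servo_tool(plan=[1,0,0,0,0,0,0,0,0,0,0,0])

```text
clock: 21.7
tool_pos: [0.4923, -0.0318, 0.0945]
tool_rot: [0.017, 1.0, -0.0, 0.001]
ft_force: [4.5, -1.7, 0.2]
opening: 0.002
gripper_force: 2.3
```

>>> servo_tool(plan=[1,0,0,0,0,0,0,0,0,0,0,0])

```text
clock: 21.9
tool_pos: [0.4909, -0.0317, 0.0944]
tool_rot: [0.017, 1.0, -0.0, 0.001]
ft_force: [4.4, -0.0, 0.9]
opening: -0.001
gripper_force: 2.0
```

>>> servo_tool(plan=[1,0,0,0,0,0,0,0,0,0,0,0])

```text
clock: 22.1
tool_pos: [0.4895, -0.0316, 0.0941]
tool_rot: [0.017, 1.0, 0.0, 0.0]
ft_force: [3.5, -0.8, 1.4]
opening: 0.004
gripper_force: 2.1
```

```bash
python3 st.py t6.png
```

```text
case [-48.3  95.   94.1] F case [ 3.5 -0.7  1.4] yaw [180.   0. 178.] 22.1
tab 1 2385 [[-69.7, 83.1, 81.4], [-65.1, 96.7, 84.3], [-54.4, 110.3, 87.1]]
tab -1 0 0
[]
```

>>> servo_tool(plan=[1,0,0,0,0,0,0,0,0,0,0,0])

```text
clock: 22.35
tool_pos: [0.4885, -0.0317, 0.094]
tool_rot: [0.017, 1.0, -0.0, 0.0]
ft_force: [4.6, -0.9, 1.1]
opening: 0.001
gripper_force: 2.4
```

>>> servo_tool(plan=[1,0,0,0,0,0,0,0,0,0,0,0])

```text
clock: 22.55
tool_pos: [0.4878, -0.0317, 0.094]
tool_rot: [0.017, 1.0, -0.0, 0.001]
ft_force: [5.2, -0.7, 0.4]
opening: 0.002
gripper_force: 2.8
```

```bash
python3 st.py
```

```text
case [-50.1  94.8  94. ] F case [ 5.2 -0.5  0.4] yaw [-1.80e+02  1.00e-01  1.78e+02] 22.55
```

>>> servo_tool(plan=[-16,0,0,0,0,0,0,-32,0,0,0,0,0,-32,0,0,0,0,0,-32,0,0,0,0,0,-32,0,0,0,0,0,-32,0,0,0,0,0,-34,0,0,0,0,0,0,0,0,0,0])

```text
clock: 23.35
tool_pos: [0.4946, -0.2282, 0.0928]
tool_rot: [0.019, 1.0, 0.001, -0.002]
ft_force: [-0.1, 0.8, -0.0]
opening: 0.003
gripper_force: 0.0
```

```bash
python3 st.py t7.png
```

```text
case [ -36.7 -101.4   92.8] F case [-0.1  0.8 -0. ] yaw [179.9  -0.3 177.8] 23.35
tab 1 0 0
tab -1 2513 [[-64.9, -113.2, 81.4], [-60.3, -99.6, 84.4], [-42.8, -86.0, 87.3]]
[]
```

>>> servo_tool(plan=[2,3,0,0,0,0,2,0,0,0,0,0,1,0,0,0,0,0,1,0,0,0,0,0,1,0,0,0,0,0])

```text
clock: 23.9
tool_pos: [0.4897, -0.2222, 0.0939]
tool_rot: [0.017, 1.0, 0.0, -0.0]
ft_force: [-0.1, -0.1, -0.5]
opening: -0.002
gripper_force: 0.0
```

>>> servo_tool(plan=[1,0,0,0,0,0,1,0,0,0,0,0])

```text
clock: 24.1
tool_pos: [0.4879, -0.2226, 0.094]
tool_rot: [0.017, 1.0, -0.0, 0.0]
ft_force: [2.3, 1.0, -0.6]
opening: 0.001
gripper_force: 1.3
```

>>> servo_tool(plan=[1,0,0,0,0,0,0,0,0,0,0,0])

```text
clock: 24.3
tool_pos: [0.4876, -0.2228, 0.0943]
tool_rot: [0.017, 1.0, -0.0, 0.001]
ft_force: [4.4, 0.6, -0.5]
opening: -0.0
gripper_force: 1.9
```

```bash
python3 st.py
```

```text
case [-43.9 -96.3  94.3] F case [ 4.3  0.8 -0.5] yaw [-180.     0.2  178. ] 24.3
```

>>> servo_tool(plan=[1,0,0,0,0,0,0,0,0,0,0,0])

```text
clock: 24.5
tool_pos: [0.487, -0.2229, 0.0944]
tool_rot: [0.017, 1.0, -0.001, 0.002]
ft_force: [5.9, 1.2, -1.4]
opening: -0.0
gripper_force: 2.8
```

>>> servo_tool(plan=[1,0,0,0,0,0,0,0,0,0,0,0])

```text
clock: 24.7
tool_pos: [0.4857, -0.223, 0.0944]
tool_rot: [0.017, 1.0, -0.001, 0.001]
ft_force: [4.7, 0.6, -0.9]
opening: 0.003
gripper_force: 2.3
```

>>> servo_tool(plan=[1,0,0,0,0,0,0,0,0,0,0,0])

```text
clock: 24.9
tool_pos: [0.4844, -0.2229, 0.0944]
tool_rot: [0.017, 1.0, -0.001, 0.001]
ft_force: [4.5, -0.8, -0.3]
opening: 0.001
gripper_force: 2.2
```

>>> servo_tool(plan=[1,0,0,0,0,0,1,0,0,0,0,0])

```text
clock: 25.1
tool_pos: [0.4821, -0.2228, 0.0943]
tool_rot: [0.017, 1.0, -0.0, 0.001]
ft_force: [3.4, 0.6, 1.4]
opening: -0.003
gripper_force: 2.0
```

>>> servo_tool(plan=[1,0,0,0,0,0,1,0,0,0,0,0])

```text
clock: 25.3
tool_pos: [0.4801, -0.2225, 0.094]
tool_rot: [0.017, 1.0, -0.0, 0.001]
ft_force: [6.5, -0.5, -0.5]
opening: -0.003
gripper_force: 3.4
```

```bash
python3 st.py
```

```text
case [-51.4 -96.2  94. ] F case [ 6.5 -0.3 -0.5] yaw [-1.80e+02  1.00e-01  1.78e+02] 25.3
```

>>> servo_tool(plan=[1,0,0,0,0,0,0,0,0,0,0,0])

```text
clock: 25.5
tool_pos: [0.4799, -0.2225, 0.0941]
tool_rot: [0.018, 1.0, -0.0, 0.002]
ft_force: [9.0, 0.7, -2.3]
opening: 0.002
gripper_force: 3.9
```

>>> servo_tool(plan=[1,0,0,0,0,0,0,0,0,0,0,0])

```text
clock: 25.7
tool_pos: [0.4795, -0.2225, 0.0942]
tool_rot: [0.018, 1.0, -0.001, 0.003]
ft_force: [9.1, -0.5, -2.4]
opening: -0.001
gripper_force: 4.8
```

>>> servo_tool(plan=[1,0,0,0,0,0,0,0,0,0,0,0])

```text
clock: 25.9
tool_pos: [0.4794, -0.2226, 0.0946]
tool_rot: [0.018, 1.0, -0.001, 0.004]
ft_force: [12.0, 0.7, -3.4]
opening: 0.003
gripper_force: 6.0
```

```bash
python3 st.py t8.png
```

```text
case [-52.1 -96.3  94.6] F case [11.9  1.1 -3.4] yaw [-179.9    0.5  177.9] 25.9
tab 1 0 0
tab -1 2371 [[-73.1, -111.6, 81.5], [-68.6, -98.3, 84.4], [-58.0, -84.7, 87.2]]
[]
```

>>> servo_tool(plan=[-20,0,0,0,0,0,0,32,0,0,0,0,0,32,0,0,0,0,0,32,0,0,0,0,0,32,0,0,0,0,0,32,0,0,0,0,0,32,0,0,0,0,0,0,0,0,0,0])

```text
clock: 26.75
tool_pos: [0.5007, -0.0281, 0.0924]
tool_rot: [0.015, 1.0, 0.001, -0.003]
ft_force: [-0.1, -0.2, -0.2]
opening: 0.001
gripper_force: 0.0
```

```bash
python3 st.py t9.png
```

```text
case [-37.3  98.8  92.4] F case [-0.1 -0.2 -0.2] yaw [179.9  -0.4 178.3] 26.75
tab 1 2552 [[-72.3, 84.3, 81.5], [-67.7, 97.4, 84.4], [-43.4, 111.0, 87.2]]
tab -1 0 0
[]
```

>>> servo_tool(plan=[4,-1,0,0,0,0,3,0,0,0,0,0,2,0,0,0,0,0,2,0,0,0,0,0,2,0,0,0,0,0,1,0,0,0,0,0])

```text
clock: 27.4
tool_pos: [0.489, -0.0318, 0.0938]
tool_rot: [0.017, 1.0, 0.0, -0.0]
ft_force: [-0.2, 0.1, -0.7]
opening: -0.002
gripper_force: 0.0
```

>>> servo_tool(plan=[1,0,0,0,0,0,1,0,0,0,0,0,0,0,0,0,0,0])

```text
clock: 27.7
tool_pos: [0.4872, -0.0314, 0.0938]
tool_rot: [0.017, 1.0, 0.0, -0.0]
ft_force: [0.0, 0.4, 0.6]
opening: 0.001
gripper_force: 0.0
```

>>> servo_tool(plan=[1,0,0,0,0,0,0,0,0,0,0,0])

```text
clock: 27.9
tool_pos: [0.4867, -0.0315, 0.094]
tool_rot: [0.017, 1.0, -0.0, 0.001]
ft_force: [1.2, -0.5, -0.8]
opening: 0.0
gripper_force: 0.6
```

```bash
python3 st.py
```

```text
case [-51.2  94.9  94. ] F case [ 1.2 -0.4 -0.8] yaw [-1.80e+02  1.00e-01  1.78e+02] 27.9
```

>>> servo_tool(plan=[1,0,0,0,0,0,1,0,0,0,0,0,0,0,0,0,0,0])

```text
clock: 28.2
tool_pos: [0.4864, -0.0318, 0.0948]
tool_rot: [0.017, 1.0, -0.001, 0.003]
ft_force: [5.9, -1.3, -1.4]
opening: 0.001
gripper_force: 2.9
```

>>> servo_tool(plan=[1,0,0,0,0,0,0,0,0,0,0,0])

```text
clock: 28.4
tool_pos: [0.4861, -0.032, 0.0952]
tool_rot: [0.018, 1.0, -0.001, 0.004]
ft_force: [7.4, -0.3, -2.6]
opening: 0.001
gripper_force: 3.6
```

>>> servo_tool(plan=[1,0,0,0,0,0,0,0,0,0,0,0])

```text
clock: 28.6
tool_pos: [0.4858, -0.0321, 0.0955]
tool_rot: [0.018, 1.0, -0.001, 0.005]
ft_force: [7.8, -0.5, -3.1]
opening: 0.002
gripper_force: 4.3
```

```bash
python3 st.py
```

```text
case [-52.1  94.3  95.5] F case [ 7.9 -0.2 -3.1] yaw [-179.9    0.6  178. ] 28.6
```

>>> servo_tool(plan=[1,0,0,0,0,0,0.5,0,0,0,0,0,0,0,0,0,0,0])

```text
clock: 28.9
tool_pos: [0.4856, -0.0324, 0.0961]
tool_rot: [0.018, 1.0, -0.001, 0.007]
ft_force: [11.3, -0.2, -4.0]
opening: -0.001
gripper_force: 5.6
```

>>> servo_tool(plan=[1,0,0,0,0,0,0,0,0,0,0,0])

```text
clock: 29.1
tool_pos: [0.4855, -0.0325, 0.0965]
tool_rot: [0.018, 1.0, -0.001, 0.008]
ft_force: [13.1, -0.0, -3.3]
opening: -0.001
gripper_force: 6.5
```

>>> servo_tool(plan=[-12,0,0,0,0,0,0,0,-30,0,0,0,0,-30,-40,0,0,0,0,-35,-30,0,0,0,0,-35,0,0,0,0,0,0,0,0,0,0,0,0,0,0,0,0])

```text
clock: 29.8
tool_pos: [0.4875, -0.1316, 0.193]
tool_rot: [0.018, 1.0, 0.001, -0.001]
ft_force: [0.7, -0.1, -0.4]
opening: -0.001
gripper_force: 0.0
```

```bash
python3 st.py t10.png
```

```text
case [-47.   -5.1 193. ] F case [ 0.7 -0.1 -0.4] yaw [179.9  -0.2 177.9] 29.8
tab 1 653 [[-72.4, 83.2, 81.6], [-68.6, 96.5, 84.3], [-63.0, 110.5, 85.6]]
tab -1 644 [[-72.3, -111.5, 81.7], [-68.5, -97.6, 84.3], [-62.8, -84.2, 85.5]]
[(array([549.2, 214.7]), np.int32(107), array([0.4742, 0.007 ]))]
```

View pics/t10.png

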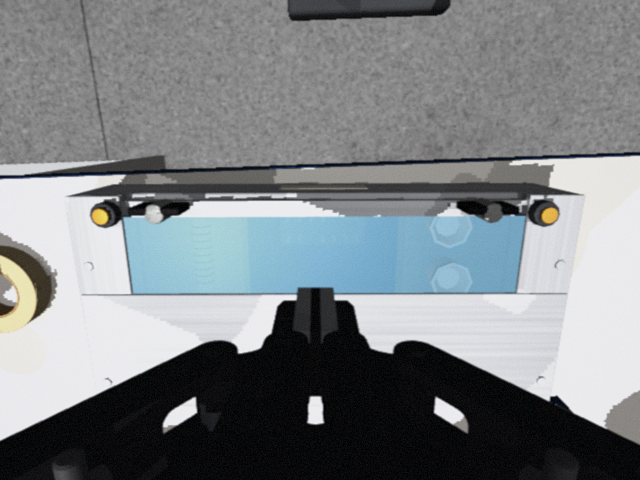

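Both tabs, at (155,212) and (490,211), sit level with the catches at the same case x of -68.5 after about 46 mm of travel. The cover is square and both ends are against the stops. The hand is clear of everything.

```bash
python3 -c "
from bench import bot
print(bot.hand_in())"
```

```text
the job is handed in; nothing more can be done
None
```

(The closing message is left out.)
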